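# Eject a stuck blank through the hidden release hole

## Task

The round aluminium blank sits flush in the steel fixture and cannot be gripped. Take the pin punch from its stand, feel along the black floor of the fixture's groove with its tip until it drops into the hidden release hole, and press the plunger in there fully down, which lifts the blank. Leave the punch standing in the hole, then take the blank out and set it down flat on the round rubber mat, without dropping it and without shifting the other things on the bench.

Things in the scene. Friction and masses are not known exactly. Their poses are not given: they have to be found in the camera images.
- fixture: Dark steel ejector fixture, fixed to the bench, 170 x 210 mm and 55 mm high (x from -90 to +80 mm, y from -105 to +105 mm). Origin at its underside, on the bench; z up. A round pocket near its -x side holds the blank. A straight groove runs along y near its +x side. Its yaw varies within about 25 degrees.
- groove (a point): Middle of the groove's floor; axes as the fixture's. Groove 13 mm wide, 90 mm long (45 mm each way along y), 8 mm deep (floor 47 mm above the bench). Its firm black rubber floor is interrupted by the hidden release hole: full groove width, 12 mm long, hard to see, its middle anywhere within 28 mm either way of this point along y (not told).
- plunger (a joint): Travel of the plunger, whose black top lies in the release hole 10 mm below the groove's floor: 0 (up) to 0.010 m (fully down, 20 mm below the floor). It takes about 9 to 14 N, moves smoothly and stays where it is left. Every mm lifts the blank 2 mm, so fully down the blank stands 20 mm proud of the fixture.
- pocket (a point): Centre of the pocket's mouth, on the fixture's flat top, 95 mm from the groove's centre line. Pocket 51.5 mm diameter, 30 mm deep.
- blank: Plain aluminium disc, 50 mm diameter, 30 mm high, 110 to 200 g, flush in the pocket at the start. Origin at the centre of its underside; z is its axis, up.
- punch: Steel pin punch standing upright in the stand, tip down: lower pin 9 mm diameter and 45 mm long with a chamfered tip, then a 16 mm diameter round body up to its top at 120 mm; 110 g. Origin at the tip; z runs up along it.
- punch_tip (a point): The tip of the punch (its lowest point).
- punch_grip (a point): Grip point on the punch's axis, 83 mm above the tip, on the 16 mm body (which spans 45 to 120 mm above the tip).
- stand: Wooden block 60 x 60 mm, 48 mm high, fixed, with a 12 mm through hole in its middle; the punch's shoulder rests on its top, the tip 3 mm above the bench. Lift the punch 50 mm straight up to clear it.
- mat: Round ribbed black rubber mat, 170 mm diameter, 4 mm thick, fixed to the bench. Origin at the centre of its underside.
- ring_a: Bystander: open aluminium ring, 68 mm diameter, 36 mm high. Leave alone.
- ring_b: Bystander: a second such ring. Leave alone.
- oiler: Bystander: white plastic oil bottle, 48 mm diameter, 120 mm high. Leave alone.
- vee: Bystander: steel block 50 x 40 x 35 mm. Leave alone.
Not all that is in view belongs to the job. Leave any blue or brown look-alike of the blank alone.

How it is judged (in metres and radians):
On the way, in this order (a step that is already met when the one before it is completed fails the run):
1. the punch's tip is in the release hole and has pressed the plunger fully down (over 9 mm) (value of joint plunger above 0.009 m and z of punch_tip in the frame of groove below -0.016 m and angle between punch's own z axis and vertical below 0.35 rad and horizontal distance between punch_tip and groove below 0.04 m), for 0.1 s.
2. the blank is lifted clear of the pocket by the gripper (z of blank in the frame of pocket above 0.005 m and contact force between the fingers and blank above 0.5 N), for 0.1 s.
At the end, for the whole second after the job is handed in: Plunger down over 8.5 mm; punch standing in the hole, tip over 15 mm below the groove floor, under 20 degrees from upright; blank flat (within 4.5 degrees, same way up) and wholly on the mat (centres within 62 mm); both at rest (value of joint plunger above 0.0085 m and z of punch_tip in the frame of groove below -0.015 m and angle between punch's own z axis and vertical below 0.35 rad and horizontal distance between blank and mat below 0.062 m and z of blank in the frame of mat between 0.002 and 0.007 m and angle between blank's own z axis and vertical below 0.08 rad and linear speed of blank below 0.02 m/s and linear speed of punch below 0.05 m/s and horizontal distance between punch_tip and groove below 0.04 m); the robot touches nothing.
It fails at once if the blank is dropped (falls freely faster than 0.7 m/s, about 25 mm) (linear speed of blank above 0.7 m/s and contact force between the fingers and blank below 0.1 N).
It fails at once if a bystander is shifted by more than 20 mm (distance of any of ring_a, ring_b, oiler, vee from where it was at the start of the episode above 0.02 m).
It also fails if it takes over 61 s, if anything falls off the work surface, if the arm or the gripper's body presses on something with over 40 N, if the wrist force passes 120 N, or if a joint passes its speed limit or range.

## Robot

A 6-joint arm with a two-finger parallel gripper is mounted at the origin on the work surface. World frame = base frame: x ahead of the robot, y to its left, z up, the work surface at z = 0. Lengths are in mm, angles in rad, forces in N, time in s.
With the tool pointing down it reaches from about 350 to 975 mm from the base axis. Payload 7.1 kg.
Tool frame: the origin (TCP) lies at the centre of the arm's flange, where the gripper is bolted on; the fingertips stand 182 mm ahead of it and the grasp point (between the pads) lies 163 mm ahead of it; z points along the fingers, y is the line along which they close (so a half turn about z gives the same grasp; the last joint's range is limited). The gripper opens to 88 mm and grips with 3 to 60 N. Pads are 20 mm wide; open, the fingers measure 115 mm over their backs; the gripper's body (75 mm by 178 mm) begins 61 mm behind the grasp point.
Start: joints at [-1.179, 0.423, 1.63, -0, 1.089, -0.019], TCP at [249.605, -572.978, 404.675] pointing down, gripper open.
Joint ranges: [-3, 3], [-0.9, 2.11], [0.09, 2.58], [-1.31, 4.45], [0.11, 2.69], [-2.54, 2.54]. Speed limits (rad/s): [2.39, 2.39, 3.01, 3.14, 3.14, 3.14].

## Interface

Orientations are given as a rotation vector (axis times angle).
In Python, from workcell import readout, get_image, ctrl gives the robot as it stands.
- The arm moves only by the tool step_arm, never from a script. Its argument "targets" is a list that holds one entry, the list of rows, each a list of 7 numbers: the shift along the world's x, y, z as a fraction of full scale, then the turn, a rotation vector about the world's x, y, z as a fraction of full scale, then the opening, from 0 (shut) to 1 (fully open). In form: [[[dx, dy, dz, wx, wy, wz, claw], ...]]. A call has exactly 5 rows; each row shifts and turns the commanded pose from where the row before left it; what a row does not reach is not made up. Full scale, the value 1, is 0.05 m for a shift and 4 degrees for a turn. A row lasts 1/8 s, in which the tool goes at most 62.5 mm and 10.7 degrees, less where a joint would pass 70% of its speed; a pose out of reach is approached as far as the arm can. A call with a number of a shift or a turn outside -1 to 1 is refused whole. A call with a gripper value outside its range is refused whole. The fingers move at their own pace and stop on an object; the grip force is fixed at half the most. Time passes only in rows, so rows that do not move let the fingers close, or fill a call up. It gives the time, the measured TCP pose, the force, the opening and the grip force at its end, in the units of the state.
- readout.get_obs(): the state, without advancing time (a new reading comes with each control period).
- get_image(name): name is "scene" or "side" or "wrist"; returns a dict with "pixels" (420x560x3 uint8, red, green, blue), "intrinsics" (3x3 intrinsics, pixels), "extrinsics" (4x4, takes a point from world to camera coordinates). Camera axes: x right, y down, z forward; pixel columns grow to the right and rows downward; lengths in mm; the calibration is good to about 2 mm. A picture is of the moment at which its call begins. There is no depth.
- ctrl.close_job(): hands the job in; it is judged then, once.
The state is a dict: "t": time; "qpos": joint angles; "qvel": joint speeds; "joint_torque": joint torques, N m; "ee_pos": TCP position; "orientation": TCP orientation; "ft_force": force on the tool from outside, world axes, zero at the start; "moment": the same for the moment, N m; "width": finger opening in mm; "grasp_force": force on a finger pad.
Only numpy, scipy, OpenCV 4.12 (cv2) and the standard library are available. Lean on these libraries where they do the work, as an engineer would, in place of code of your own. Each camera call takes 0.05 s, during which the arm holds its last target. There are 200 camera calls.

## Working session

There is one attempt and no reset: what is moved stays moved. The work goes in short steps, Python scripts to look and compute and a tool call to move; the robot and the scene stay as the last step left them, time stands still between calls to the robot, and variables do not carry over. Pictures are saved under pics/ and viewed, at most 10 in all, crops included, and the job is handed in when it is done.

Besides the shell and the picture viewer there is one more tool, called after "Call:" as name(argument=value, ...), one argument or row to a line, values as JSON. step_arm: Moves the arm, as the interface text tells. Shift numbers are shares of 0.05 m and turn numbers shares of 4 degrees, none past 1 either way. Its arguments: {"type":"object","properties":{"targets":{"type":"array"}},"required":["targets"]}

```bash
mkdir -p pics
cat > h.py <<'E'
import numpy as np, cv2
from workcell import readout, get_image, ctrl
def ray(im,u,v,z):
    K=np.array(im["intrinsics"]);T=np.array(im["extrinsics"]);R=T[:3,:3];c=-R.T@T[:3,3]
    d=R.T@np.linalg.inv(K)@np.array([u,v,1.]);return c+d*(z-c[2])/d[2]
def proj(im,p):
    K=np.array(im["intrinsics"]);T=np.array(im["extrinsics"]);q=K@(T[:3,:3]@np.array(p,float)+T[:3,3]);return q[:2]/q[2]
E
python3 - <<'E'
from h import *
import pickle
d={}
for n in("scene","side","wrist"):
    im=get_image(n);d[n]=im;cv2.imwrite(f"pics/{n}0.png",im["pixels"][:,:,::-1])
    T=np.array(im["extrinsics"]);print(n,(-T[:3,:3].T@T[:3,3]).round(),T[2,:3].round(2))
pickle.dump(d,open("d0.pkl","wb"))
print(readout.get_obs())
E
```

```text
scene [1040. -512.  664.] [-0.57  0.54 -0.63]
side [ 174. 1063.  782.] [ 0.25 -0.8  -0.54]
wrist [ 312. -544.  385.] [-0.23 -0.1  -0.97]
{'t': 0.15, 'qpos': array([-1.17899394e+00,  4.23682450e-01,  1.63048544e+00,  1.34027618e-05,
        1.08858712e+00, -1.90439977e-02]), 'qvel': array([ 3.27215864e-05, -1.65593367e-03, -2.91317913e-03, -2.94113465e-04,
       -2.25306053e-03,  1.57280278e-03]), 'joint_torque': array([ 2.36524183e-04, -5.44984496e+01, -2.73919988e+01,  6.43477309e-02,
        2.04514945e-02, -7.57201542e-05]), 'ee_pos': array([ 249.53686016, -572.79886447,  404.08083498]), 'orientation': array([-3.07442150e+00, -6.40583684e-01,  3.19887888e-04]), 'ft_force': array([ 0.23239935, -0.64034749, -0.18219769]), 'moment': array([ 0.04166465, -0.02661041, -0.0286183 ]), 'grasp_force': 0.0, 'width': 87.85277432902592}
```

View pics/scene0.png

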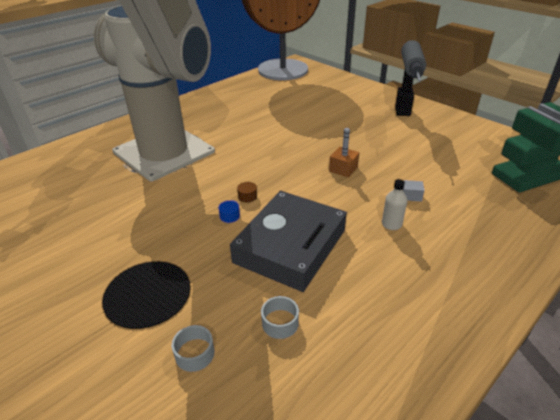

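View pics/side0.png

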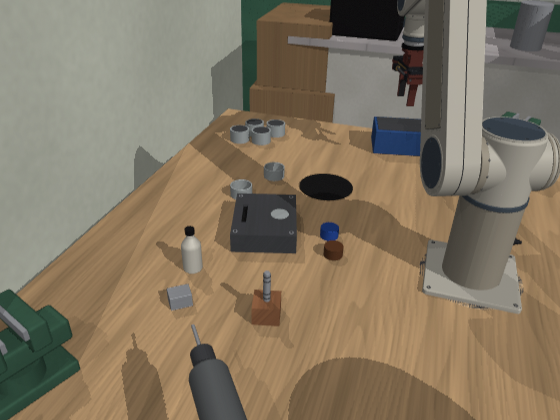

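Scene: fixture at (290,237) with the blank (274,222) and groove (314,235), punch in its stand (346,150), mat (147,293), rings (280,317) and (194,348). Look-alikes: blue disc (229,212) and brown disc (247,191). The bright disc flush in the fixture is the blank, because it is plain aluminium and sits in the pocket.

```bash
cat > m.py <<'E'
from h import *
import pickle
d=pickle.load(open("d0.pkl","rb"))
def blob(m,near):
    n,l,s,c=cv2.connectedComponentsWithStats(m.astype(np.uint8))
    k=[i for i in range(1,n) if s[i,4]>15]
    i=min(k,key=lambda i:np.hypot(*(c[i]-near)));return l==i,c[i],s[i]
cfg={"scene":dict(blank=(274,222),groove=(314,235),mat=(147,293),stand=(345,162),punch=(346,142)),
     "side":dict(blank=(280,214),groove=(245,214),mat=(326,187),stand=(266,308),punch=(267,285))}
for n in cfg:
    im=d[n];p=im["pixels"].astype(int);g=p.mean(2);c=cfg[n]
    sat=p.max(2)-p.min(2)
    for k,m,z in(("blank",(g>130)&(sat<40),55),("groove",g<25,55),("mat",g<40,4)):
        b,ce,s=blob(m,c[k]);ct=cv2.findContours(b.astype(np.uint8),0,1)[0];ct=max(ct,key=len)[:,0,:]
        w=np.array([ray(im,u,v,z)[:2] for u,v in ct],np.float32)
        print(n,k,s,ce.round(1),"minrect",cv2.minAreaRect(w),"mec",cv2.minEnclosingCircle(w))
    u,v=c["stand"];print("stand px",p[v,u])
    x,y=c["punch"];print("ray at z 130/48",ray(im,x,y,100).round())
for n,(x,y,w,h) in {"scene":(225,120,160,170),"side":(210,180,110,150)}.items():
    f=3.4 if n=="scene" else 4
    cr=d[n]["pixels"][y:y+h,x:x+w,::-1]
    cv2.imwrite(f"pics/c_{n}.png",cv2.resize(cr,None,fx=f,fy=f,interpolation=cv2.INTER_CUBIC))
a=cv2.imread("pics/c_scene.png");b=cv2.imread("pics/c_side.png")[:578]
h=min(len(a),len(b));pass
E
python3 m.py
python3 - <<'E'
import cv2,numpy as np
a=cv2.imread("pics/c_scene.png");a=cv2.resize(a,(400,425));b=cv2.imread("pics/c_side.png");b=cv2.resize(b,(396,540))
o=np.zeros((540,796,3),np.uint8);o[:425,:400]=a;o[:,400:]=b;cv2.imwrite("pics/cc.png",o)
E
```

```text
scene blank [263 214  23  15 272] [273.9 221.2] minrect ((505.3424987792969, -30.307559967041016), (47.633487701416016, 46.62274169921875), 44.98944854736328) mec ((505.85198974609375, -30.901174545288086), 24.817840576171875)
scene groove [306 226  16  22  50] [313.4 236.1] minrect ((598.2269287109375, -6.171287536621094), (5.737462043762207, 72.4396743774414), 18.05044174194336) mec ((599.0845336914062, -5.891793251037598), 36.221824645996094)
scene mat [ 103  262   86   66 4371] [146.  294.7] minrect ((440.6081848144531, -315.8964538574219), (162.59556579589844, 165.96385192871094), 55.44206237792969) mec ((441.1824645996094, -315.164306640625), 83.85917663574219)
stand px [100  62  32]
ray at z 130/48 [449. 276. 100.]
side blank [271 210  18   8 115] [279.4 213.5] minrect ((503.3524169921875, -29.351097106933594), (46.11383056640625, 35.3480110168457), 19.519729614257812) mec ((503.14263916015625, -28.76255989074707), 23.150997161865234)
side groove [242 207   6  14  56] [244.3 213.6] minrect ((593.38134765625, 1.9818458557128906), (10.724194526672363, 65.8874282836914), 17.363676071166992) mec ((592.7569580078125, 1.7865924835205078), 33.27851104736328)
side mat [ 300  174   53   26 1079] [325.6 186.6] minrect ((437.0877380371094, -310.7308349609375), (165.32217407226562, 162.07225036621094), 19.603769302368164) mec ((436.7844543457031, -310.177734375), 84.6107177734375)
stand px [119  80  54]
ray at z 130/48 [424. 311. 100.]
```

View pics/cc.png

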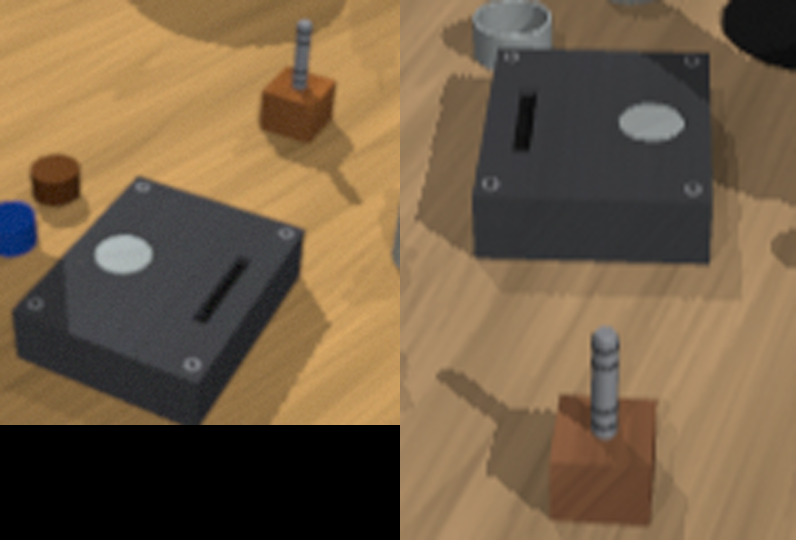

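The crop confirms the blank: a bright plain disc set flush in the steel fixture at scene (274,221). The punch is in the wooden stand, with its top at scene (346.6,129) and side (267,272).

Run:
```python
from h import *
import pickle
d=pickle.load(open("d0.pkl","rb"))
S,D=d["scene"],d["side"]
print(ray(S,345,155.2,48),ray(D,266.9,300.8,48));print(ray(S,346.6,129.3,123),ray(D,266.9,272.6,123))
from scipy.spatial.transform import Rotation as R
o=readout.get_obs();M=R.from_rotvec(o["orientation"]).as_matrix();print(M.round(3))
for n,ps in (("rings",[(280,317),(194,348)]),("oil",[(394,222)]),("blue",[(229,214),(247,194)])):
    print(n,[ray(S,*p,18).round() for p in ps])
```

```text
[436.54712759 292.70092707  48.        ] [426.47211043 302.31207322  48.        ]
[433.31598232 294.06639929 123.        ] [428.15001518 299.15769357 123.        ]
[[ 0.917  0.399 -0.   ]
 [ 0.399 -0.917  0.001]
 [ 0.    -0.001 -1.   ]]
rings [array([ 676., -177.,   18.]), array([ 620., -326.,   18.])]
oil [array([668., 188.,  18.])]
blue [array([380., -58.,  18.]), array([351.,  22.,  18.])]
```

Call:
step_arm(
  targets=[
    [[0.5,1,0,0,0,-0.28,1],[0.5,1,0,0,0,-0.28,1],[0.5,1,0,0,0,-0.28,1],[0.5,1,0,0,0,-0.28,1],[0.5,1,0,0,0,-0.28,1]],
  ],
)

```text
t: 0.78
ee_pos: [375.1, -321.3, 404.6]
orientation: [-3.103, -0.488, -0.0]
ft_force: [0.0, 0.2, 0.0]
width: 87.9
grasp_force: 0.0
```

Call:
step_arm(
  targets=[
    [[0.5,1,0,0,0,0,1],[0.5,1,0,0,0,0,1],[0.5,1,0,0,0,0,1],[0.5,1,0,0,0,0,1],[0.2,1,0,0,0,0,1]],
  ],
)

```text
t: 1.4
ee_pos: [485.6, -71.2, 404.7]
orientation: [3.103, 0.49, 0.001]
ft_force: [-0.4, 0.2, 0.1]
width: 87.6
grasp_force: 0.0
```

Call:
step_arm(
  targets=[
    [[0,1,0,0,0,0,1],[0,1,0,0,0,0,1],[-0.2,1,0,0,0,0,1],[-0.3,1,0,0,0,0,1],[-0.3,0.8,0,0,0,0,1]],
  ],
)

```text
t: 2.02
ee_pos: [443.9, 168.7, 404.6]
orientation: [-3.103, -0.491, 0.0]
ft_force: [0.1, 0.4, 0.1]
width: 88.2
grasp_force: 0.0
```

Run:
```python
from h import *
im=get_image("wrist");cv2.imwrite("pics/w1.png",im["pixels"][:,:,::-1])
for p in [(431,297,123),(431,297,48),(595,-1,55),(504.5,-30,55)]: print(proj(im,p))
import pickle;pickle.dump(im,open("w1.pkl","wb"))
```

```text
[108.64782199 169.55822161]
[145.91749924 156.87282388]
[525.471869    83.15231259]
[507.56536319 191.50641963]
```

View pics/w1.png

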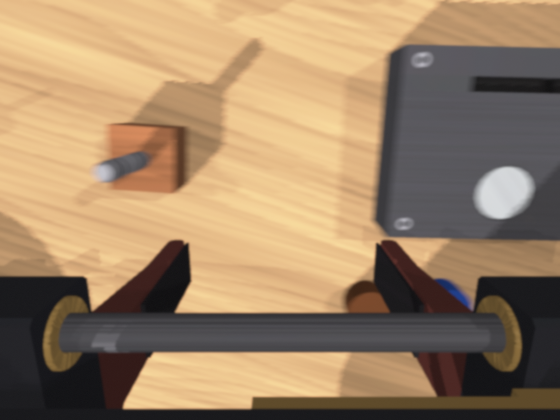

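Wrist view: punch top at (104,172), shoulder at about (145,160), blank at (504,193). All are within about 4 px of my predictions.

Run:
```python
from h import *
import pickle
im=pickle.load(open("w1.pkl","rb"))
print(ray(im,104,172,123),ray(im,145,159.5,48),ray(im,504,193,55))
p=im["pixels"].astype(int);g=p.mean(2);m=(g[60:110,400:]<28).astype(np.uint8)
n,l,s,c=cv2.connectedComponentsWithStats(m);i=1+s[1:,4].argmax();print(s[i],c[i])
# fixture screws: near-y corners
print(ray(im,423,60,55),ray(im,404,224,55)); print(ray(im,471,83.5,55))
```

```text
[428.20250068 299.85429537 123.        ] [428.36793592 297.27650768  48.        ] [502.20632561 -27.51093803  55.        ]
[ 95  20  65  12 339] [135.19469027  26.92625369]
[584.9384386   90.06775781  55.        ] [445.87521513  48.77122368  55.        ]
[580.31020693  43.31543445  55.        ]
```

Call:
step_arm(
  targets=[
    [[-0.1,0.9,0,0,0,-0.3,1],[-0.1,0.9,0,0,0,0,1],[-0.1,0.8,0,0,0,0,1],[0,0,-0.6,0,0,0,1],[0,0,-0.6,0,0,0,1]],
  ],
)

```text
t: 2.7
ee_pos: [429.4, 297.7, 344.1]
orientation: [-3.107, -0.459, -0.001]
ft_force: [0.1, -0.6, -0.4]
width: 88.0
grasp_force: 0.0
```

Run:
```python
from h import *
im=get_image("wrist");cv2.imwrite("pics/w2.png",im["pixels"][:,:,::-1])
print(readout.get_obs()["ee_pos"],proj(im,(429.5,298,123)),proj(im,(429.5,298,48)))
```

```text
[428.22622085 296.5653449  340.33993129] [282.77252764 232.37160243] [282.54386827 201.51428778]
```

View pics/w2.png

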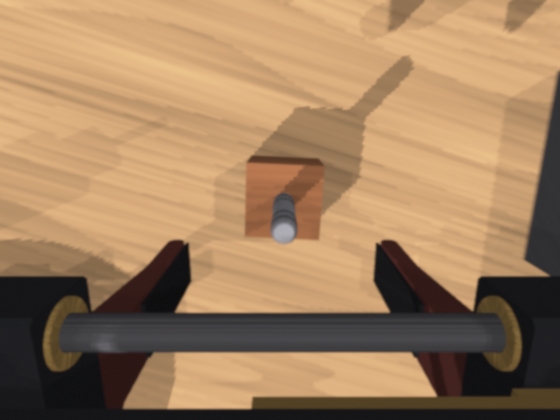

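Punch top at (284,232) and shoulder at (284,202), within 2 px of the prediction and between the fingers. Descending.

Call:
step_arm(
  targets=[
    [[0,0,-0.6,0,0,0,1],[0,0,-0.6,0,0,0,1],[0,0,-0.6,0,0,0,1],[0,0,0,0,0,0,1],[0,0,0,0,0,0,1]],
  ],
)

```text
t: 3.38
ee_pos: [430.1, 297.2, 255.7]
orientation: [-3.108, -0.457, -0.001]
ft_force: [0.3, 0.1, -0.5]
width: 88.2
grasp_force: 0.0
```

Call:
step_arm(
  targets=[
    [[0,0,-0.12,0,0,0,0.5],[0,0,0,0,0,0,0],[0,0,0,0,0,0,0],[0,0,0,0,0,0,0],[0,0,0,0,0,0,0]],
  ],
)

```text
t: 4.0
ee_pos: [429.6, 297.1, 248.8]
orientation: [-3.108, -0.457, -0.0]
ft_force: [-0.5, 0.0, -0.2]
width: 41.1
grasp_force: 0.0
```

Call:
step_arm(
  targets=[
    [[0,0,0,0,0,0,0],[0,0,0,0,0,0,0],[0,0,0,0,0,0,0],[0,0,0.1,0,0,0,0],[0,0,0.1,0,0,0,0]],
  ],
)

```text
t: 4.62
ee_pos: [429.6, 297.0, 258.9]
orientation: [3.108, 0.457, -0.0]
ft_force: [-0.2, -0.6, -0.3]
width: 15.6
grasp_force: 30.0
```

Call:
step_arm(
  targets=[
    [[0,0,0.3,0,0,0,0],[0,0,0.4,0,0,0,0],[0,0,0.5,0,0,0,0],[0,0,0.2,0,0,0,0],[0,0,0,0,0,0,0]],
  ],
)

```text
t: 5.25
ee_pos: [429.7, 297.1, 329.6]
orientation: [-3.107, -0.457, -0.003]
ft_force: [0.1, 0.4, -1.2]
width: 15.9
grasp_force: 30.0
```

Run:
```python
from h import *
o=readout.get_obs();print(o["ee_pos"],o["ft_force"],o["moment"])
e=o["ee_pos"];out=[]
for n in("scene","side"):
    im=get_image(n)
    for k in(0,45,120): print(n,k,proj(im,(e[0],e[1],e[2]-163-83+k)))
    u,v=proj(im,(e[0],e[1],e[2]-163-50)).astype(int)
    out.append(cv2.resize(im["pixels"][v-40:v+40,u-40:u+40,::-1],(400,400),interpolation=cv2.INTER_CUBIC));print("crop",u-40,v-40,"x5")
cv2.imwrite("pics/p3.png",np.hstack(out))
```

```text
[429.73798192 297.09396807 329.60036657] [ 0.10090462  0.40069269 -1.19702395] [-0.01122766  0.03031198 -0.02925254]
scene 0 [345.0905608  141.91867232]
scene 45 [346.43779758 126.44862264]
scene 120 [348.84154474  98.84687636]
crop 306 90 x5
side 0 [266.36311192 286.31635834]
side 45 [266.51605579 269.73666071]
side 120 [266.78771769 240.28747764]
crop 226 234 x5
```

View pics/p3.png

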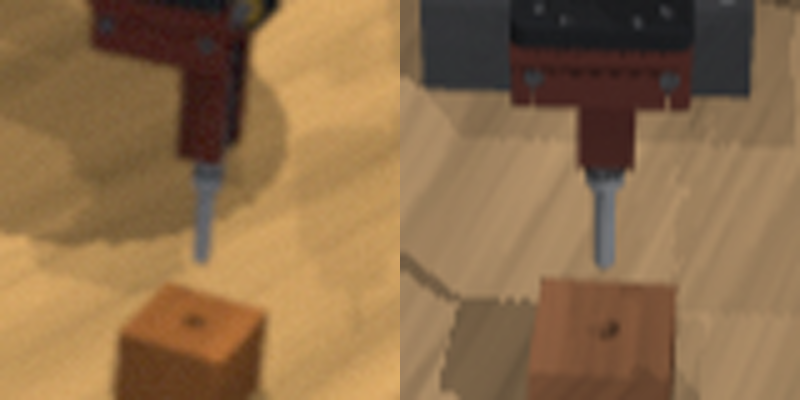

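Side-by-side crop: the punch hangs vertical and its tip is clear of the stand at scene (346,142.6) and side (267,287.6), about 3 mm lower than assumed. Next I carry it over the groove and look from near.

Call:
step_arm(
  targets=[
    [[0.4,-0.8,0.2,0,0,0,0],[0.5,-0.9,0,0,0,0,0],[0.6,-1,0,0,0,0,0],[0.6,-1,0,0,0,0,0],[0.6,-1,0,0,0,0,0]],
  ],
)

```text
t: 5.98
ee_pos: [565.1, 60.3, 337.6]
orientation: [-3.108, -0.457, 0.003]
ft_force: [0.4, 0.7, -1.1]
width: 15.7
grasp_force: 30.0
```

Call:
step_arm(
  targets=[
    [[0.4,-0.8,0,0,0,0,0],[0.2,-0.5,0,0,0,0,0],[0,0,0,0,0,0,0],[0,0,0,0,0,0,0],[0,0,0,0,0,0,0]],
  ],
)

```text
t: 6.6
ee_pos: [594.1, -1.9, 338.3]
orientation: [-3.108, -0.459, 0.001]
ft_force: [0.1, 0.2, -1.1]
width: 15.7
grasp_force: 30.0
```

Run:
```python
from h import *
import pickle
im=get_image("wrist");cv2.imwrite("pics/w4.png",im["pixels"][:,:,::-1]);pickle.dump(im,open("w4.pkl","wb"))
e=readout.get_obs()["ee_pos"];print(e)
for k in (0,45): print(proj(im,(e[0],e[1],e[2]-163-86+k)))
g=im["pixels"].astype(float).mean(2);m=(g<28).astype(np.uint8);m[240:]=0
n,l,s,c=cv2.connectedComponentsWithStats(m)
for i in range(1,n):
    if s[i,4]>200: print(s[i],c[i])
```

```text
[594.20606617  -1.86805928 338.49788977]
[283.21024933 218.38150403]
[283.48750527 242.34171857]
```

View pics/w4.png

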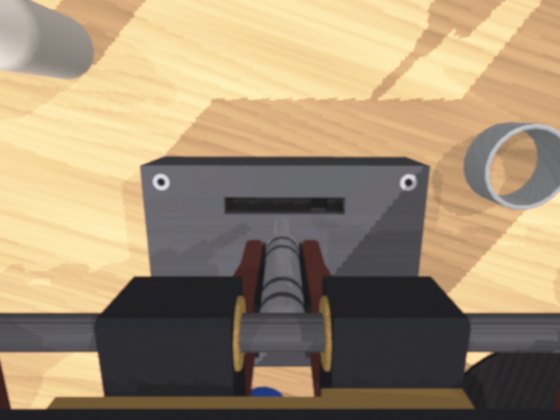

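Groove mouth spans (224,198) to (345,213), in line with the tip, with a faint darker/lighter change near (310–330,210). Screws at (161,182) and (409,182).

Run:
```python
from h import *
import pickle
im=pickle.load(open("w4.pkl","rb"));g=im["pixels"].astype(float).mean(2)
e=np.array([594.2,-1.9])
a=[ray(im,u,v,55)[:2] for u,v in((224.5,198),(344.5,198),(224.5,213.5),(344.5,213.5))];a=np.array(a)
print(a.round(1),a.mean(0).round(1))
s1,s2=ray(im,161,182,55)[:2],ray(im,409,182,55)[:2];d=s1-s2;print("yaw",np.degrees(np.arctan2(-d[0],d[1])),s1,s2)
print("axis at z55,47",proj(im,(*e,55)),proj(im,(*e,47)))
print(g[196:216,283].round()); 
for v in (203,206,209,211): print(v,g[v,222:348:3].round().astype(int))
```

```text
[[586.9  41.3]
 [612.7 -43.9]
 [575.3  38.3]
 [601.4 -47.9]] [594.1  -3. ]
yaw 16.826828893974167 [585.0940547   88.95511817] [637.76839124 -85.21591009]
axis at z55,47 [283.09612808 205.20206448] [283.06482864 202.58855019]
[ 97.  77.  55.  45.  45.  44.  41.  37.  35.  33.  34.  34.  34.  35.
  38.  46.  56.  71.  92. 106.]
203 [104  56  32  32  37  38  35  35  35  42  42  38  39  38  35  35  35  41
  42  37  37  36  36  34  40  41  42  40  37  36  30  30  30  30  29  35
  39  39  31  31  43  93]
206 [104  57  33  33  35  34  35  33  35  35  35  35  35  35  35  35  34  34
  34  34  34  34  35  34  35  34  34  35  34  33  33  31  32  31  30  32
  36  35  33  30  42  95]
209 [105  60  34  35  36  36  36  36  36  36  36  35  36  35  35  36  35  35
  35  33  34  34  34  35  36  34  35  36  36  36  52  54  55  54  49  36
  36  35  32  32  38  94]
211 [105  63  48  48  48  49  49  48  48  47  47  47  47  47  48  47  46  46
  47  46  46  46  47  47  47  47  47  47  47  47  55  57  56  57  55  49
  49  47  46  43  46  94]
```

Run:
```python
from h import *
import pickle
im=pickle.load(open("w4.pkl","rb"))
g=im["pixels"].astype(float).mean(2);print(g[208:211,306:332].mean(0).round().astype(int))
for z in (47,44,40): print(ray(im,318,proj(im,(601.5,-27.6,z))[1],z))
print(readout.get_obs()["ee_pos"],readout.get_obs()["ft_force"])
```

```text
[36 36 36 37 41 47 52 53 54 53 54 54 54 53 53 53 52 51 49 43 38 36 37 37
 37 37]
[601.52885385 -27.69540515  47.        ]
[601.61151574 -27.96872674  44.        ]
[601.72173138 -28.33315561  40.        ]
[594.20606617  -1.86805928 338.49788977] [ 0.11467681 -0.46921568 -0.62435566]
```

Call:
step_arm(
  targets=[
    [[0.15,-0.52,0,0,0,0,0],[0,0,-0.3,0,0,0,0],[0,0,-0.2,0,0,0,0],[0,0,-0.1,0,0,0,0],[0,0,0,0,0,0,0]],
  ],
)

```text
t: 7.28
ee_pos: [601.8, -28.4, 308.0]
orientation: [-3.108, -0.458, 0.002]
ft_force: [-0.3, -0.5, -1.8]
width: 15.4
grasp_force: 30.0
```

Call:
step_arm(
  targets=[
    [[0,0,-0.05,0,0,0,0],[0,0,-0.05,0,0,0,0],[0,0,-0.05,0,0,0,0],[0,0,0,0,0,0,0],[0,0,0,0,0,0,0]],
  ],
)

```text
t: 7.9
ee_pos: [602.1, -29.0, 301.2]
orientation: [-3.108, -0.457, -0.0]
ft_force: [-0.6, -0.5, -1.6]
width: 15.6
grasp_force: 30.0
```

Call:
step_arm(
  targets=[
    [[0,0,-0.04,0,0,0,0],[0,0,-0.04,0,0,0,0],[0,0,-0.04,0,0,0,0],[0,0,0,0,0,0,0],[0,0,0,0,0,0,0]],
  ],
)

```text
t: 8.52
ee_pos: [602.1, -29.0, 295.1]
orientation: [-3.108, -0.457, 0.0]
ft_force: [0.4, 0.3, -0.3]
width: 15.3
grasp_force: 30.0
```

Call:
step_arm(
  targets=[
    [[0,0,-0.03,0,0,0,0],[0,0,-0.03,0,0,0,0],[0,0,0,0,0,0,0],[0,0,0,0,0,0,0],[0,0,0,0,0,0,0]],
  ],
)

```text
t: 9.15
ee_pos: [602.1, -29.0, 292.2]
orientation: [-3.108, -0.457, -0.0]
ft_force: [-0.7, -0.6, -1.4]
width: 15.8
grasp_force: 30.0
```

Call:
step_arm(
  targets=[
    [[0,0,-0.04,0,0,0,0],[0,0,-0.04,0,0,0,0],[0,0,0,0,0,0,0],[0,0,0,0,0,0,0],[0,0,0,0,0,0,0]],
  ],
)

```text
t: 9.78
ee_pos: [602.1, -29.0, 288.2]
orientation: [-3.108, -0.457, -0.0]
ft_force: [0.6, 0.6, -1.6]
width: 15.8
grasp_force: 30.0
```

Call:
step_arm(
  targets=[
    [[0,0,-0.04,0,0,0,0],[0,0,-0.04,0,0,0,0],[0,0,0,0,0,0,0],[0,0,0,0,0,0,0],[0,0,0,0,0,0,0]],
  ],
)

```text
t: 10.4
ee_pos: [602.1, -29.0, 284.2]
orientation: [-3.108, -0.457, -0.0]
ft_force: [-0.1, -0.8, -1.0]
width: 15.7
grasp_force: 30.0
```

Call:
step_arm(
  targets=[
    [[0,0,-0.04,0,0,0,0],[0,0,-0.04,0,0,0,0],[0,0,0,0,0,0,0],[0,0,0,0,0,0,0],[0,0,0,0,0,0,0]],
  ],
)

```text
t: 11.02
ee_pos: [602.3, -29.0, 281.1]
orientation: [3.108, 0.457, 0.001]
ft_force: [-1.2, 1.1, 6.8]
width: 15.5
grasp_force: 30.0
```

Call:
step_arm(
  targets=[
    [[0,0,-0.04,0,0,0,0],[0,0,-0.04,0,0,0,0],[0,0,0,0,0,0,0],[0,0,0,0,0,0,0],[0,0,0,0,0,0,0]],
  ],
)

```text
t: 11.65
ee_pos: [602.4, -29.0, 277.3]
orientation: [3.108, 0.457, 0.002]
ft_force: [-2.1, 0.6, 7.5]
width: 15.7
grasp_force: 30.0
```

Call:
step_arm(
  targets=[
    [[0,0,-0.04,0,0,0,0],[0,0,-0.04,0,0,0,0],[0,0,-0.04,0,0,0,0],[0,0,0,0,0,0,0],[0,0,0,0,0,0,0]],
  ],
)

```text
t: 12.28
ee_pos: [602.5, -29.0, 271.9]
orientation: [3.108, 0.457, 0.002]
ft_force: [-3.3, 1.1, 14.0]
width: 15.5
grasp_force: 30.0
```

Run:
```python
from h import *
import pickle
o=readout.get_obs();print(o["ee_pos"],o["ft_force"])
im=get_image("scene");pickle.dump(im,open("s5.pkl","wb"))
im2=get_image("side")
a=cv2.resize(im["pixels"][150:290,220:360,::-1],(400,400));b=cv2.resize(im2["pixels"][160:260,220:320,::-1],(400,400))
cv2.imwrite("pics/s5.png",np.hstack([a,b]))
```

```text
[602.52924229 -28.97923684 271.94868362] [-3.34222939  1.10495718 13.98964712]
```

View pics/s5.png

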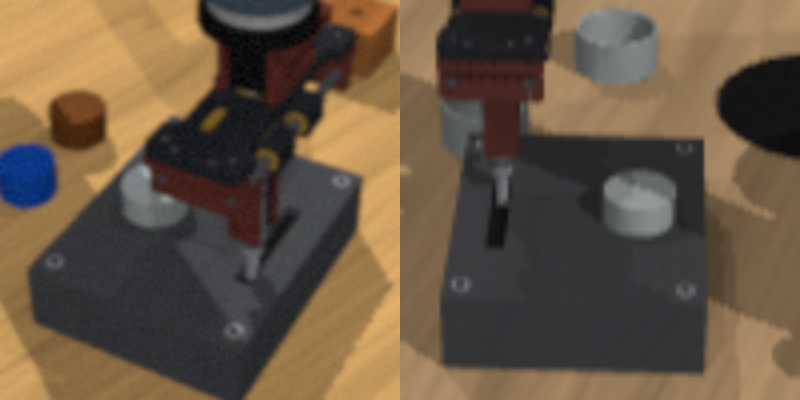

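The blank now stands proud in both views, and the pin is in the groove at the hole. I'll press on to the hard stop.

Call:
step_arm(
  targets=[
    [[0,0,-0.04,0,0,0,0],[0,0,-0.04,0,0,0,0],[0,0,0,0,0,0,0],[0,0,0,0,0,0,0],[0,0,0,0,0,0,0]],
  ],
)

```text
t: 13.0
ee_pos: [604.0, -28.7, 270.5]
orientation: [3.108, 0.457, 0.01]
ft_force: [-4.6, 3.4, 28.9]
width: 15.7
grasp_force: 30.0
```

Call:
step_arm(
  targets=[
    [[0,0,0.04,0,0,0,0],[0,0,0.03,0,0,0,0],[0,0,0,0,0,0,0],[0,0,0,0,0,0,0],[0,0,0,0,0,0,0]],
  ],
)

```text
t: 13.62
ee_pos: [603.4, -28.8, 271.4]
orientation: [3.108, 0.457, 0.007]
ft_force: [0.7, 2.3, 9.8]
width: 15.2
grasp_force: 30.0
```

Call:
step_arm(
  targets=[
    [[0,0,0,0,0,0,0.15],[0,0,0,0,0,0,0.3],[0,0,0,0,0,0,0.5],[0,0,0,0,0,0,0.5],[0,0,0,0,0,0,0.5]],
  ],
)

```text
t: 14.25
ee_pos: [602.0, -29.0, 269.4]
orientation: [-3.108, -0.457, 0.001]
ft_force: [-0.1, -0.5, -0.2]
width: 43.6
grasp_force: 0.0
```

Call:
step_arm(
  targets=[
    [[0,0,0.2,0,0,0,0.6],[0,0,0.4,0,0,0,1],[0,0,0.6,0,0,0,1],[0,0,0.6,0,0,0,1],[-0.1,0,0.2,0,0,0,1]],
  ],
)

```text
t: 14.88
ee_pos: [597.7, -29.0, 373.0]
orientation: [3.107, 0.457, 0.008]
ft_force: [0.6, 0.5, -0.3]
width: 86.7
grasp_force: 0.0
```

Call:
step_arm(
  targets=[
    [[-0.6,0,0,0,0,0,1],[-0.6,0,0,0,0,0,1],[-0.6,0,0,0,0,0,1],[0,0,0,0,0,0,1],[0,0,0,0,0,0,1]],
  ],
)

```text
t: 15.5
ee_pos: [507.8, -29.0, 370.1]
orientation: [3.108, 0.457, 0.002]
ft_force: [0.5, -0.6, 0.1]
width: 87.6
grasp_force: 0.0
```

Run:
```python
from h import *
e=readout.get_obs()["ee_pos"];print(e)
im=get_image("wrist")
for p in[(503.4,-29.8,75),(503.4,-29.8,55),(601.6,-28,147),(601.6,-28,72)]:print(proj(im,p).round(1))
im2=get_image("side");im3=get_image("scene")
o=np.hstack([im["pixels"],np.vstack([cv2.resize(im2["pixels"][150:255,220:340],(240,210)),cv2.resize(im3["pixels"][150:290,220:380],(240,210))])])[:,:,::-1]
cv2.imwrite("pics/w6.png",o)
```

```text
[507.7938224 -29.0355135 370.0916317]
[282.  207.8]
[282.  201.7]
[332.8  68.6]
[318.8  80.3]
```

View pics/w6.png

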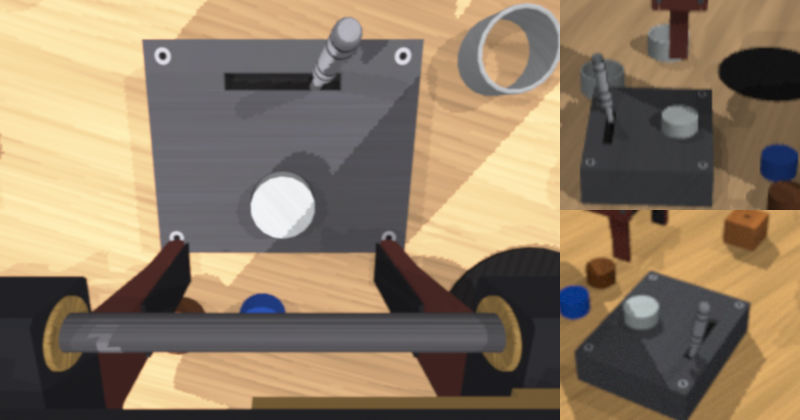

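The blank is lifted at (283,207), as predicted. The punch stands in the hole leaning about 10° away from the blank, with its top at (348,33), which is within limits. Next, grip the blank.

Call:
step_arm(
  targets=[
    [[-0.09,0,-0.8,0,0,0,1],[0,0,-0.8,0,0,0,1],[0,0,-0.6,0,0,0,1],[0,0,-0.3,0,0,0,1],[0,0,0,0,0,0,1]],
  ],
)

```text
t: 16.27
ee_pos: [502.8, -29.0, 243.9]
orientation: [-3.108, -0.457, 0.003]
ft_force: [0.0, 0.2, 0.1]
width: 87.7
grasp_force: 0.0
```

Call:
step_arm(
  targets=[
    [[0,0,-0.08,0,0,0,1],[0,0,0,0,0,0,0],[0,0,0,0,0,0,0],[0,0,0,0,0,0,0],[0,0,0,0,0,0,0]],
  ],
)

```text
t: 16.9
ee_pos: [502.7, -29.0, 240.9]
orientation: [3.108, 0.457, 0.001]
ft_force: [0.4, -0.3, 0.4]
width: 51.6
grasp_force: 0.6
```

Call:
step_arm(
  targets=[
    [[0,0,0,0,0,0,0],[0,0,0,0,0,0,0],[0,0,0,0,0,0,0],[0,0,0,0,0,0,0],[0,0,0,0,0,0,0]],
  ],
)

```text
t: 17.52
ee_pos: [502.9, -29.3, 240.9]
orientation: [3.107, 0.457, 0.001]
ft_force: [1.7, -5.4, 2.7]
width: 48.3
grasp_force: 30.0
```

Call:
step_arm(
  targets=[
    [[0,0,0.06,0,0,0,0],[0,0,0.06,0,0,0,0],[0,0,0.08,0,0,0,0],[0,0,0.1,0,0,0,0],[0,0,0,0,0,0,0]],
  ],
)

```text
t: 18.15
ee_pos: [502.5, -28.8, 255.9]
orientation: [-3.108, -0.457, 0.0]
ft_force: [0.6, 0.3, -2.5]
width: 48.5
grasp_force: 30.0
```

Run:
```python
from h import *
im=get_image("wrist");im2=get_image("side");im3=get_image("scene")
o=np.hstack([im["pixels"],np.vstack([cv2.resize(im2["pixels"][150:255,220:340],(240,210)),cv2.resize(im3["pixels"][150:290,220:380],(240,210))])])[:,:,::-1]
cv2.imwrite("pics/w7.png",o)
```

```text
(no output)
```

View pics/w7.png

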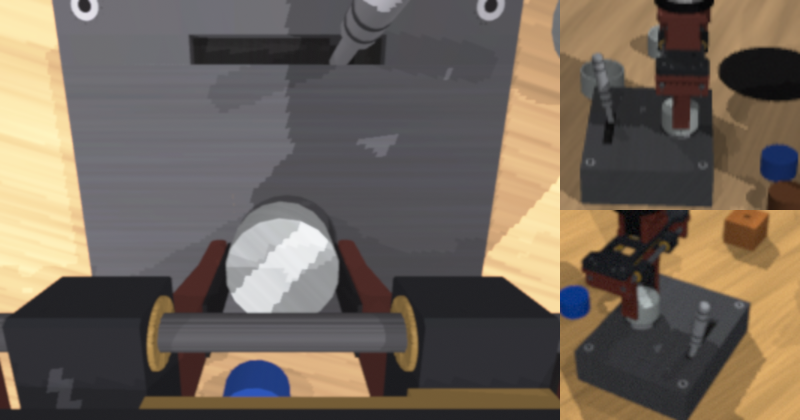

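The blank is held square between the fingers at (283,270), the fixture is clear, and the punch is unchanged. Raising it and carrying it to the mat.

Call:
step_arm(
  targets=[
    [[0,0,0.2,0,0,0,0],[0,0,0.4,0,0,0,0],[0,0,0.4,0,0,0,0],[0,-0.2,0.1,0,0,0,0],[-0.1,-0.4,0,0,0,0,0]],
  ],
)

```text
t: 18.92
ee_pos: [497.8, -59.4, 311.2]
orientation: [3.107, 0.459, 0.002]
ft_force: [0.8, 0.5, -2.1]
width: 48.2
grasp_force: 30.0
```

Call:
step_arm(
  targets=[
    [[-0.15,-0.7,0,0,0,0,0],[-0.2,-0.8,0,0,0,0,0],[-0.2,-0.8,0,0,0,0,0],[-0.2,-0.8,0,0,0,0,0],[-0.2,-0.8,0,0,0,0,0]],
  ],
)

```text
t: 19.55
ee_pos: [449.2, -255.7, 310.4]
orientation: [-3.108, -0.457, 0.001]
ft_force: [0.5, 0.3, -1.9]
width: 48.3
grasp_force: 30.0
```

Call:
step_arm(
  targets=[
    [[-0.15,-0.6,0,0,0,0,0],[-0.06,-0.4,0,0,0,0,0],[0,-0.2,0,0,0,0,0],[0,0,-0.3,0,0,0,0],[0,0,-0.4,0,0,0,0]],
  ],
)

```text
t: 20.18
ee_pos: [439.8, -313.2, 274.8]
orientation: [-3.108, -0.458, -0.0]
ft_force: [-0.1, 0.8, -1.9]
width: 48.2
grasp_force: 30.0
```

Call:
step_arm(
  targets=[
    [[0,0,-0.5,0,0,0,0],[0,0,-0.5,0,0,0,0],[0,0,-0.3,0,0,0,0],[0,0,0,0,0,0,0],[0,0,0,0,0,0,0]],
  ],
)

```text
t: 20.8
ee_pos: [440.0, -313.9, 211.1]
orientation: [3.108, 0.458, 0.001]
ft_force: [-1.0, 0.2, -1.2]
width: 48.2
grasp_force: 30.0
```

Call:
step_arm(
  targets=[
    [[0,0,-0.04,0,0,0,0],[0,0,-0.04,0,0,0,0],[0,0,-0.02,0,0,0,0],[0,0,0,0,0,0,0],[0,0,0,0,0,0,0]],
  ],
)

```text
t: 21.42
ee_pos: [439.6, -314.0, 205.7]
orientation: [3.108, 0.457, 0.0]
ft_force: [0.1, -0.0, -2.0]
width: 48.4
grasp_force: 30.0
```

Call:
step_arm(
  targets=[
    [[0,0,-0.03,0,0,0,0],[0,0,-0.03,0,0,0,0],[0,0,0,0,0,0,0],[0,0,0,0,0,0,0],[0,0,0,0,0,0,0]],
  ],
)

```text
t: 22.05
ee_pos: [439.6, -314.0, 202.7]
orientation: [3.108, 0.457, 0.0]
ft_force: [-0.3, -0.1, -1.6]
width: 48.1
grasp_force: 30.0
```

Call:
step_arm(
  targets=[
    [[0,0,-0.02,0,0,0,0],[0,0,-0.02,0,0,0,0],[0,0,0,0,0,0,0],[0,0,0,0,0,0,0],[0,0,0,0,0,0,0]],
  ],
)

```text
t: 22.68
ee_pos: [439.6, -314.0, 200.7]
orientation: [3.108, 0.457, 0.0]
ft_force: [-0.4, -0.7, -2.0]
width: 47.9
grasp_force: 30.0
```

Call:
step_arm(
  targets=[
    [[0,0,-0.02,0,0,0,0],[0,0,-0.02,0,0,0,0],[0,0,0,0,0,0,0],[0,0,0,0,0,0,0],[0,0,0,0,0,0,0]],
  ],
)

```text
t: 23.3
ee_pos: [439.6, -314.0, 199.9]
orientation: [3.108, 0.457, 0.0]
ft_force: [-3.1, 2.0, 14.2]
width: 48.1
grasp_force: 30.0
```

Call:
step_arm(
  targets=[
    [[0,0,0.02,0,0,0,0],[0,0,0,0,0,0,0],[0,0,0,0,0,0,0.8],[0,0,0,0,0,0,1],[0,0,0,0,0,0,1]],
  ],
)

```text
t: 23.92
ee_pos: [439.6, -314.0, 199.5]
orientation: [-3.108, -0.457, 0.0]
ft_force: [0.1, -1.1, -0.2]
width: 75.4
grasp_force: 0.0
```

Call:
step_arm(
  targets=[
    [[0,0,0,0,0,0,1],[0,0,0,0,0,0,1],[0,0,0.2,0,0,0,1],[0,0,0.5,0,0,0,1],[0,0,0.8,0,0,0,1]],
  ],
)

```text
t: 24.55
ee_pos: [439.2, -313.7, 275.1]
orientation: [-3.107, -0.457, 0.002]
ft_force: [0.1, -0.4, 0.5]
width: 87.5
grasp_force: 0.0
```

Call:
step_arm(
  targets=[
    [[0,0,0.8,0,0,0,1],[0,0,0.8,0,0,0,1],[0,0,0.5,0,0,0,1],[0,0,0,0,0,0,1],[0,0,0,0,0,0,1]],
  ],
)

```text
t: 25.18
ee_pos: [439.2, -313.7, 379.1]
orientation: [-3.108, -0.457, 0.001]
ft_force: [0.2, 0.8, 0.4]
width: 87.9
grasp_force: 0.0
```

Run:
```python
from h import *
im=get_image("wrist");p=im["pixels"].astype(int);g=p.mean(2)
m=((g>110)&(p.max(2)-p.min(2)<40)).astype(np.uint8);n,l,s,c=cv2.connectedComponentsWithStats(m)
for i in range(1,n):
    if s[i,4]>400:
        w=np.array([ray(im,*q,34)[:2] for q in max(cv2.findContours((l==i).astype(np.uint8),0,1)[0],key=len)[:,0,:]],np.float32)
        print(s[i],c[i],cv2.minEnclosingCircle(w))
print(readout.get_obs()["ee_pos"],proj(im,(439.6,-314,34)))
# punch top: compare scene before/after
import pickle
a=get_image("scene")["pixels"].astype(int);b=pickle.load(open("s5.pkl","rb"))["pixels"].astype(int)
q=a[170:260,290:350];mm=(q.mean(2)>95)&(q.max(2)-q.min(2)<30);ys,xs=np.nonzero(mm);print("punch px",xs.min()+290,xs.max()+290,ys.min()+170,ys.max()+170,mm.sum())
```

```text
[ 317    0   84   38 1193] [352.23386421  19.9052808 ] ((603.222900390625, -327.46533203125), 33.2957763671875)
[ 255  157   56   58 2516] [282.57551669 186.3072337 ] ((440.88616943359375, -312.76885986328125), 26.617631912231445)
[ 439.18257877 -313.66310601  378.64331758] [283.39661209 188.07718043]
punch px 300 342 197 245 114
```

```bash
python3 -c "
from h import *
print(ctrl.close_job())"
```

```text
the job is handed in; nothing more can be done
None
```

The job is handed in (the hand-in returned no verdict): the plunger was pressed to its stop, the punch was left standing in the hole leaning about 10°, and the blank lies on the mat about 2 mm from its estimated centre.

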